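Put the tool tray by the mill back in order

TASK

The screwdriver, timer, spoon and brush were put back in a hurry, and each lies on a tile of the tool tray that belongs to another. Change them round so that each one lies fully down in the cutout made to its own outline, on its own tile; the rubber mat beside the tray is clear and can hold a piece meanwhile. Leave everything let go and at rest.

Things in the scene. Friction and masses are not known exactly. Their poses are not given: they have to be found in the camera images.
- screwdriver: Screwdriver with a yellow handle, 192 mm long, 95 g, lying flat. Origin: on its underside at mid length; y points from blade to handle, z up. Handle from y = +2 to +96 mm, 27 mm wide (x), 23 mm high; shaft from y = -96 to 0, 6 mm thick, its axis 12 mm up. Balance point in the handle at about y = +45 mm.
- timer: Round wind-up kitchen timer, 110 g: pale base 63 mm across, 25 mm high, with a red dial on top 48 mm across from 26 to 38 mm height. Origin: centre of its underside, z up.
- spoon: Steel cupping spoon, 160 mm long, 42 g. Origin: under its middle at the level it lies on; y points from handle end to bowl, z up. Bowl from y = +30 to +80 mm, 44 mm wide (x), 11 mm high; handle from y = -80 to +30, arched, 8 to 12 mm wide; at y = -15 mm it is 8 mm wide, its top 14 mm up, and can be gripped there from 5 to 14 mm up.
- brush: Mill brush with a wooden handle, 169 mm long, 45 g, lying flat. Origin: at mid length, 2 mm below its underside; y along its length, bristles at -y, z up. Firm along its whole length, 20 mm wide to grip (x), from 2 to 29 mm height; the bristles flare to 31 mm.
- driver_tile: Screwdriver's black tile 98 x 224 x 20 mm in the tray, top 24 mm above the table like the rim. Origin: centre of underside, y along its length, z up. Shaft at -y, handle at +y, finger well across it (y +27 to +63, 78 mm wide), 10 mm deep, white floor; sloping walls leave 8 mm round the piece at the mouth, 3 mm at the floor. Home: on that floor, origin straight above the tile's, axes alike.
- timer_tile: Timer's black tile 98 x 224 x 20 mm in the tray, top 24 mm above the table like the rim. Origin: centre of underside, y along its length, z up. One round cutout, 10 mm deep, white floor; sloping walls leave 8 mm round the piece at the mouth, 3 mm at the floor. Home: on that floor, origin straight above the tile's (any turn).
- spoon_tile: Spoon's black tile 98 x 224 x 20 mm in the tray, top 24 mm above the table like the rim. Origin: centre of underside, y along its length, z up. Bowl at +y, handle at -y, finger well across it (y -33 to +3, 78 mm wide), 10 mm deep, white floor; sloping walls leave 8 mm round the piece at the mouth, 3 mm at the floor. Home: on that floor, origin straight above the tile's, axes alike.
- brush_tile: Brush's black tile 98 x 224 x 20 mm in the tray, top 24 mm above the table like the rim. Origin: centre of underside, y along its length, z up. Long straight slot, a little wider at -y for the bristles, 10 mm deep, white floor; sloping walls leave 8 mm round the piece at the mouth, 3 mm at the floor. Home: on that floor, origin straight above the tile's, axes alike.
- mat: Ribbed grey rubber mat, 230 x 120 x 3.5 mm (x, y, z), fixed flat on the table to one side of the tray and empty: the free spot. Origin: centre of its underside.
Not all that is in view belongs to the job. There is more than one size of the timer; the one meant has the size given above.

How it is judged:
By the outcome, as a careful person would: the job done as asked, in the order asked, and still so for the second after the job is handed in, with the robot touching nothing.
It also fails if it takes over 141 s, if anything falls off the work surface, if the arm or the gripper's body presses on something with over 40 N, if the wrist force passes 120 N, or if a joint passes its speed limit or range.

ROBOT

A 6-joint arm with a two-finger parallel gripper is mounted at the origin on a cart in front of the work surface, level with it; the furniture and walls round the work are solid. World frame = base frame: x ahead of the robot, y to its left, z up, the work surface at z = 0. Lengths are in m, angles in rad, forces in N, time in s.
With the tool pointing down it reaches from about 0.375 to 0.975 m from the base axis. Payload 3.8 kg.
Tool frame: the origin (TCP) lies on the centre line of the jaws, within the pads' length; the fingertips stand 19 mm ahead of it and the grasp point (between the pads) is the TCP (ctrl.tips_ahead is the distance from the TCP to the fingertips, in m); z points along the fingers, y is the line along which they close (so a half turn about z gives the same grasp; the last joint's range is limited). The gripper opens to 88 mm and grips with 3 to 60 N. Pads are 18 mm wide; open, the fingers measure 123 mm over their backs; the gripper's body (75 mm by 187 mm) begins 45 mm behind the grasp point.
Start: joints at [-1.337, 0.264, 1.604, -0, 1.274, -0.037], TCP at [0.181, -0.65, 0.224] pointing down, gripper open.
Joint ranges: [-2.63, 2.63], [-0.94, 2.18], [0.31, 2.57], [-1.31, 4.45], [0, 2.66], [-2.55, 2.55]. Speed limits (rad/s): [2.57, 2.57, 3.14, 3.14, 3.14, 3.14].

INTERFACE

Orientations are given as a unit quaternion [w, x, y, z].
In Python, from cell import ctrl gives the robot as it stands.
- The arm moves only by the tool carry_out, never from a script. Its argument "rows" is text: rows parted by semicolons, each of 6 numbers parted by spaces: the shift along the tool's x, y, z in units of 0.4 m (1.0 is 0.4 m), then the turn, a rotation vector about the tool's x, y, z in units of 90 degrees (1.0 is 90 degrees). In form: dx dy dz wx wy wz; .... A call has 1 to 8 rows; each row is the pose to reach, as a shift and turn from the pose commanded when the call began, along the tool's axes at that moment; what a row does not reach only later rows make up. A row lasts 1/8 s, in which the tool goes at most 62.5 mm and 10.7 degrees, less where a joint would pass 70% of its speed; a pose out of reach is approached as far as the arm can. A call with a number of a shift or a turn outside -1 to 1 is refused whole. A call with a gripper value outside its range is refused whole. "fingers" is the finger opening in mm, from 0 to 88.1, set as the call begins (left out, the last holds). The fingers move at their own pace and stop on an object; "squeeze" is the grip in N (left out, the last holds). Time passes only in rows, so rows that repeat a pose let the fingers close. It gives the time, the measured TCP pose, the force, the opening and the grip force at its end, in the units of the state.
- ctrl.sense(): the state, without advancing time (a new reading comes with each control period).
- ctrl.grab_frame(name): name is "side" or "top" or "wrist"; returns a dict with "pixels" (480x640x3 uint8, red, green, blue), "fovy" (degrees; the focal length in pixels is half the picture's height over the tangent of half this angle, whatever the lens; pixels are square), "cx", "cy" (the principal point, pixels), "extrinsics" (4x4, takes a point from camera to world coordinates). Camera axes: x right, y up, looking along -z (the intrinsics and any distortion apply to the point x, -y, -z); pixel columns grow to the right and rows downward; lengths in m; the calibration is good to about 2 mm. The wrist camera is an equidistant fisheye: a pixel r from the principal point sees the ray r / f radians off the axis. A picture is of the moment at which its call begins. There is no depth.
- ctrl.hand_in(): hands the job in; it is judged then, once.
The state is a dict: "t": time; "joints": joint angles; "qvel": joint speeds; "effort": joint torques, N m; "eef_pos": TCP position; "tool_rot": TCP orientation; "ft_force": force on the tool from outside, world axes, zero at the start; "wrist_torque": the same for the moment, N m; "gripper_width": finger opening in m; "finger_force": force on a finger pad.
Only numpy, scipy, OpenCV 4.12 (cv2) and the standard library are available. Lean on these libraries where they do the work, as an engineer would, in place of code of your own. Each camera call takes 0.05 s, during which the arm holds its last target. There are 200 camera calls.

## Working session

There is one attempt and no reset: what is moved stays moved. The work goes in short steps, Python scripts to look and compute and a tool call to move; the robot and the scene stay as the last step left them, time stands still between calls to the robot, and variables do not carry over. Pictures are saved under pics/ and viewed, at most 14 in all, crops included, and the job is handed in when it is done.

Besides the shell and the picture viewer there is one more tool, called after "Emit:" as name(argument=value, ...), one argument or row to a line, values as JSON. carry_out: Moves the arm, as the interface text tells. Its arguments: {"type":"object","properties":{"rows":{"type":"string"},"fingers":{"type":"number"},"squeeze":{"type":"number"}},"required":["rows"]}

```bash
ls; mkdir -p pics; cat > h.py <<'E'
import numpy as np, cv2
from cell import ctrl
from scipy.spatial.transform import Rotation as R
def grab(n,save=None):
    f=ctrl.grab_frame(n); 
    if save: cv2.imwrite('pics/'+save+'.png',f['pixels'][:,:,::-1])
    np.save('/tmp/%s.npy'%n,f,allow_pickle=True); return f
def ray(f,u,v,fish):
    h=f['pixels'].shape[0]; fl=h/2/np.tan(np.radians(f['fovy'])/2)
    x=(u-f['cx'])/fl; y=(v-f['cy'])/fl
    if fish:
        r=np.hypot(x,y)+1e-12; d=np.array([np.sin(r)*x/r,-np.sin(r)*y/r,-np.cos(r)])
    else: d=np.array([x,-y,-1.])
    E=np.array(f['extrinsics']); return E[:3,3],E[:3,:3]@d
def at(f,u,v,z,fish=False):
    o,d=ray(f,u,v,fish); return (o+d*(z-o[2])/d[2])
def pix(f,p,fish=False):
    E=np.array(f['extrinsics']); c=E[:3,:3].T@(np.array(p)-E[:3,3]); h=f['pixels'].shape[0]; fl=h/2/np.tan(np.radians(f['fovy'])/2)
    x,y,z=c[0],-c[1],-c[2]
    if fish:
        r=np.hypot(x,y)+1e-12; a=np.arctan2(r,z); return f['cx']+fl*a*x/r, f['cy']+fl*a*y/r
    return f['cx']+fl*x/z, f['cy']+fl*y/z
E
python3 - <<'E'
from h import *
for n in('top','side','wrist'):
    f=grab(n,n+'0'); print(n,f['fovy'],f['cx'],f['cy'],np.round(f['extrinsics'],3).tolist(),[k for k in f])
s=ctrl.sense(); print(s)
E
```

```text
pics
top 52.54637706462266 323.5998445770728 246.59334427236544 [[0.004, 0.989, -0.149, 0.292], [-1.0, 0.008, 0.027, -0.103], [0.028, 0.148, 0.989, 1.243], [0.0, 0.0, 0.0, 1.0]] ['pixels', 'fovy', 'cx', 'cy', 'extrinsics']
side 56.16583725169336 317.1488991446121 239.86205718661355 [[-0.979, -0.172, 0.108, 0.593], [0.202, -0.789, 0.58, 0.654], [-0.015, 0.589, 0.808, 1.154], [0.0, 0.0, 0.0, 1.0]] ['pixels', 'fovy', 'cx', 'cy', 'extrinsics']
wrist 65.70646984690485 317.3998146256821 236.29250404287149 [[0.269, 0.914, 0.303, 0.26], [-0.963, 0.255, 0.083, -0.629], [-0.002, -0.314, 0.949, 0.384], [0.0, 0.0, 0.0, 1.0]] ['pixels', 'fovy', 'cx', 'cy', 'extrinsics']
{'t': 0.15, 'joints': array([-1.33685893e+00,  2.64581465e-01,  1.60510705e+00,  3.35724959e-05,
        1.27372242e+00, -3.69290655e-02]), 'qvel': array([-0.00098627, -0.00218777, -0.00240836, -0.00013545,  0.00134677,
        0.00066931]), 'effort': array([-9.09989831e-05, -5.02847064e+01, -3.57469583e+01,  7.28217303e-02,
        2.50055903e-02, -9.40296400e-05]), 'eef_pos': array([ 0.1804559 , -0.64979698,  0.22244789]), 'tool_rot': array([-9.06309515e-04,  9.90843185e-01,  1.35014649e-01, -7.34404824e-05]), 'ft_force': array([1.11590297, 0.05207434, 0.60100001]), 'wrist_torque': array([ 0.00562805, -0.0012714 ,  0.02425043]), 'finger_force': 0.0, 'gripper_width': 0.08807311888670713}
```

View pics/top0.png

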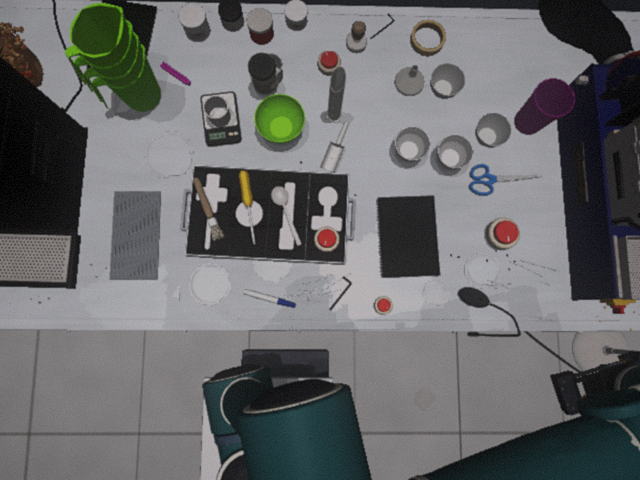

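View pics/side0.png

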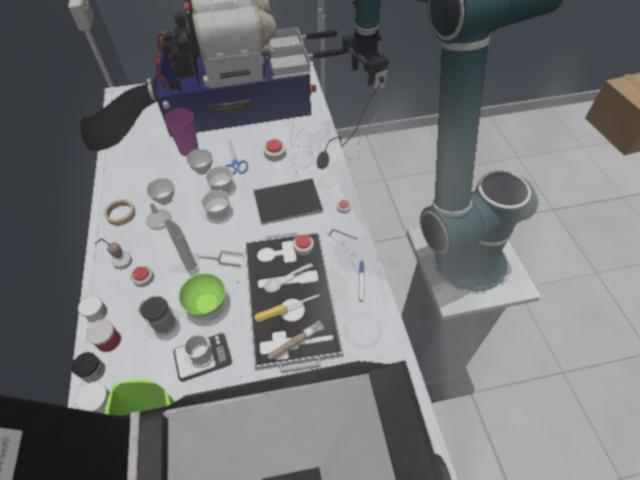

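```bash
python3 - <<'E'
from h import *
f=np.load('/tmp/top.npy',allow_pickle=True).item()
im=f['pixels'][:,:,::-1]
c=cv2.resize(im[155:275,175:365],None,fx=4.2,fy=4.2,interpolation=cv2.INTER_CUBIC); cv2.imwrite('pics/crop0.png',c)
for n,u,v,z in [('TL',194,167,.024),('TR',348,175,.024),('BR',345,263,.024),('BL',188,256,.024),('timer',326,238,.045),('mat',135,235,.0035),('t2',505,233,.04),('t3',383,305,.03),('t4',329,62,.03)]:
    print(n,np.round(at(f,u,v,z),3), 'px/m',np.round(486/np.linalg.norm(at(f,u,v,z)-np.array(f['extrinsics'])[:3,3])))
hsv=cv2.cvtColor(np.ascontiguousarray(im),cv2.COLOR_BGR2HSV)
m=(((hsv[...,0]<8)|(hsv[...,0]>172))&(hsv[...,1]>130)&(hsv[...,2]>90)).astype('uint8')
n,l,st,ce=cv2.connectedComponentsWithStats(m)
for i in range(1,n):
    if st[i,4]>40: 
        x,y,w,h,a=st[i]; p=at(f,x,y+h/2,.038);q=at(f,x+w,y+h/2,.038); print(st[i],ce[i].round(1),'dial width mm',1000*np.linalg.norm(p-q).round(4))
E
```

```text
TL [0.68  0.198 0.024] px/m 370.0
TR [ 0.664 -0.2    0.024] px/m 380.0
BR [ 0.434 -0.191  0.024] px/m 395.0
BL [0.448 0.203 0.024] px/m 384.0
timer [ 0.494 -0.142  0.045] px/m 400.0
mat [0.504 0.345 0.004] px/m 364.0
t2 [ 0.511 -0.598  0.04 ] px/m 368.0
t3 [ 0.328 -0.285  0.03 ] px/m 396.0
t4 [ 0.974 -0.149  0.03 ] px/m 349.0
[321  52  17  15 188] [329.   58.8] dial width mm 45.3
[496 221  22  22 375] [506.2 231.2] dial width mm 56.7
[318 230  18  17 241] [326.6 237.7] dial width mm 45.3
[378 299  12  12 116] [383.5 304.6] dial width mm 29.8
```

View pics/crop0.png

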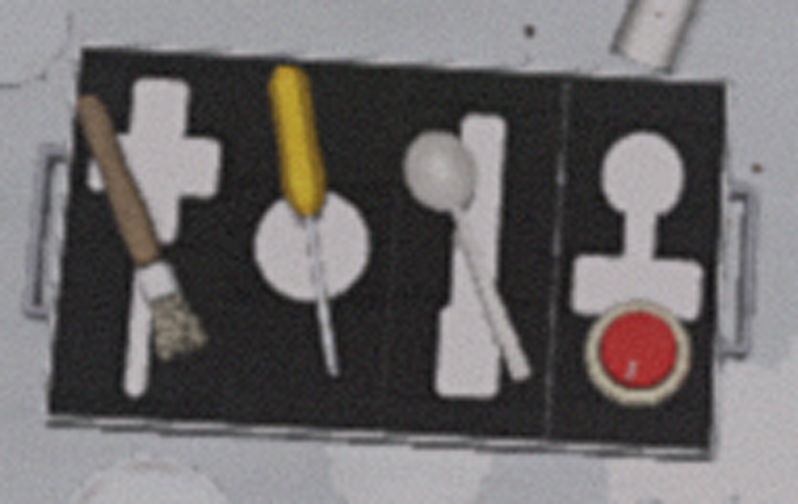

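```bash
cat >> h.py <<'E'
def yaw(s):
    m=R.from_quat(np.roll(s['tool_rot'],-1)).as_matrix(); return m
def plan(p,yd,s=None):
    """row numbers to bring TCP to p with tool x at yaw yd (deg), tool straight down"""
    s=s or ctrl.sense(); m=yaw(s); d=m.T@(np.array(p)-s['eef_pos'])/.4
    a=np.radians(yd); T=np.array([[np.cos(a),np.sin(a),0],[np.sin(a),-np.cos(a),0],[0,0,-1]])
    w=R.from_matrix(m.T@T).as_rotvec()/(np.pi/2)
    print('plan',p,yd,np.round(d,4),np.round(w,4),'rows',np.ceil(np.linalg.norm(d)*.4/.0625),np.ceil(np.linalg.norm(w)*90/10.7))
E
```

Emit:
carry_out(
  rows="0.7 -0.65 -0.1 0 0 0.198; 0.7 -0.65 -0.1 0 0 0.198; 0.7 -0.65 -0.1 0 0 0.198; 0.7 -0.65 -0.1 0 0 0.198; 0.7 -0.65 -0.1 0 0 0.198; 0.7 -0.65 -0.1 0 0 0.198; 0.7 -0.65 -0.1 0 0 0.198; 0.7 -0.65 -0.1 0 0 0.198",
)

```text
t: 1.15
eef_pos: [0.3809, -0.3248, 0.2634]
tool_rot: [0.0, 1.0, -0.019, -0.0]
ft_force: [0.2, -0.7, -0.2]
gripper_width: 0.0884
finger_force: 0.0
```

```bash
python3 - <<'E'
from h import *
s=ctrl.sense();print(s['t'],s['eef_pos'],s['ft_force']);plan([.56,0,.3],-2.2)
E
```

```text
1.15 [ 0.38091445 -0.32475063  0.2634494 ] [ 0.16128922 -0.72814004 -0.16634761]
plan [0.56, 0, 0.3] -2.2 [ 0.4162 -0.8284 -0.092 ] [0.0004 0.0002 0.    ] rows 6.0 1.0
```

Emit:
carry_out(
  rows="0.416 -0.828 -0.092 0 0 0; 0.416 -0.828 -0.092 0 0 0; 0.416 -0.828 -0.092 0 0 0; 0.416 -0.828 -0.092 0 0 0; 0.416 -0.828 -0.092 0 0 0; 0.416 -0.828 -0.092 0 0 0; 0.416 -0.828 -0.092 0 0 0; 0.416 -0.828 -0.092 0 0 0",
)

```text
t: 2.15
eef_pos: [0.5602, -0.0024, 0.2994]
tool_rot: [0.0, 1.0, -0.021, -0.001]
ft_force: [-0.4, -0.4, 0.1]
gripper_width: 0.0883
finger_force: 0.0
```

```bash
python3 - <<'E'
from h import *
s=ctrl.sense();print(s['t'],s['eef_pos'])
f=grab('wrist','w1')
im=f['pixels']
# rectified top-down map of plane z=.024, 2 px/mm: cols = -y, rows = -x
xs=np.linspace(.70,.42,560); ys=np.linspace(.22,-.22,800)
def rect(f,z):
    U=np.zeros((560,800,2),'float32')
    E=np.array(f['extrinsics']); X,Y=np.meshgrid(xs,ys,indexing='ij')
    P=np.stack([X,Y,np.full_like(X,z)],-1)-E[:3,3]; c=P@E[:3,:3]; x,y,zz=c[...,0],-c[...,1],-c[...,2]
    fl=240/np.tan(np.radians(f['fovy'])/2); r=np.hypot(x,y); a=np.arctan2(r,zz)*fl
    return cv2.remap(f['pixels'][:,:,::-1],(f['cx']+a*x/r).astype('f4'),(f['cy']+a*y/r).astype('f4'),cv2.INTER_LINEAR)
cv2.imwrite('pics/r1.png',rect(f,.024))
E
```

```text
2.15 [ 0.56022445 -0.00240365  0.29940895]
```

View pics/w1.png

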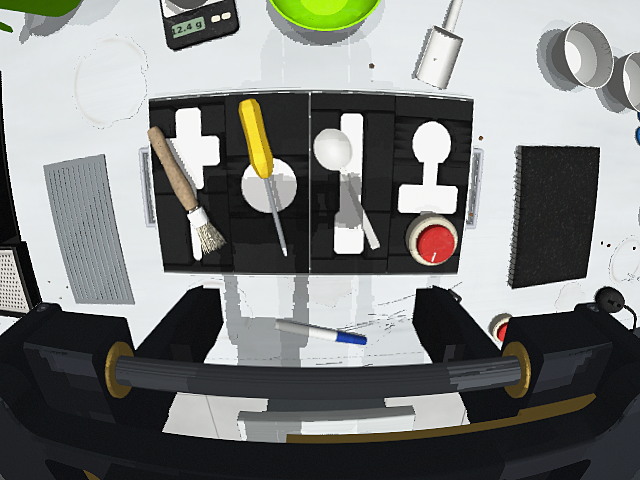

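View pics/r1.png

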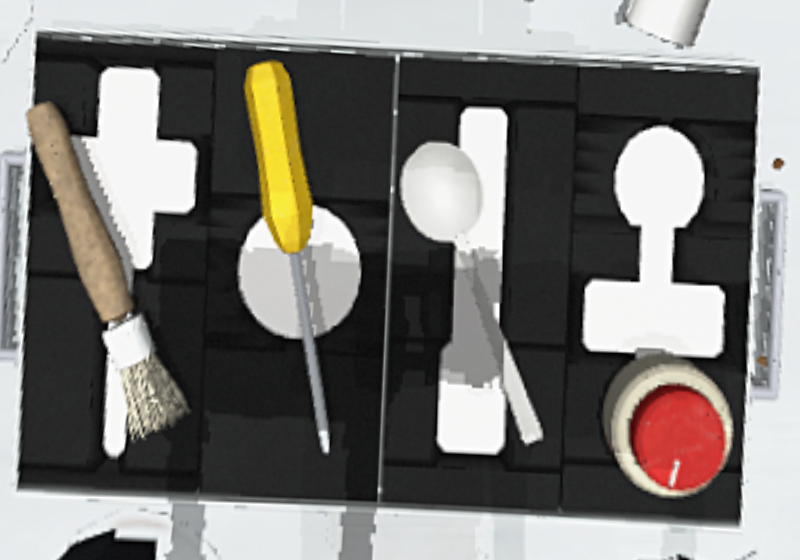

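```bash
cat >> h.py <<'E'
def rect(f,z,x0=.70,x1=.42,y0=.22,y1=-.22,k=2):
    """top-down map of plane z, k px per mm; row->-x, col->-y"""
    xs=x0-np.arange(int((x0-x1)*1000*k))/1000/k; ys=y0-np.arange(int((y0-y1)*1000*k))/1000/k
    E=np.array(f['extrinsics']); X,Y=np.meshgrid(xs,ys,indexing='ij')
    c=(np.stack([X,Y,np.full_like(X,z)],-1)-E[:3,3])@E[:3,:3]; x,y,zz=c[...,0],-c[...,1],-c[...,2]
    fl=240/np.tan(np.radians(f['fovy'])/2); r=np.hypot(x,y); a=np.arctan2(r,zz)*fl
    return cv2.remap(np.ascontiguousarray(f['pixels'][:,:,::-1]),(f['cx']+a*x/r).astype('f4'),(f['cy']+a*y/r).astype('f4'),cv2.INTER_LINEAR)
def blobs(mask,x0=.70,y0=.22,k=2,amin=300):
    """centre (x,y), principal-axis yaw deg, size mm of blobs"""
    cs,_=cv2.findContours(mask.astype('uint8'),cv2.RETR_EXTERNAL,cv2.CHAIN_APPROX_NONE); o=[]
    for c in cs:
        if cv2.contourArea(c)<amin: continue
        P=np.stack([x0-c[:,0,1]/1000/k,y0-c[:,0,0]/1000/k],1).astype('f4')
        (cx,cy),(w,h),a=cv2.minAreaRect(P*1000)
        if w<h: a,w,h=a+90,h,w
        a=(a+90)%180-90
        o.append((round(cx,1),round(cy,1),round(w,1),round(h,1),round(a,1)))
    return o
def hsv(i): return cv2.cvtColor(i,cv2.COLOR_BGR2HSV).astype(int)
E
python3 - <<'E'
from h import *
f=np.load('/tmp/wrist.npy',allow_pickle=True).item()
h=hsv(rect(f,.062)); print('dial',blobs(((h[...,0]<10)|(h[...,0]>170))&(h[...,1]>140)))
h=hsv(rect(f,.014)); print('white floor',blobs((h[...,1]<40)&(h[...,2]>150)))
h=hsv(rect(f,.038)); print('handle',blobs((abs(h[...,0]-26)<7)&(h[...,1]>150)))
h=hsv(rect(f,.024)); B=blobs(cv2.morphologyEx((h[...,2]<70).astype('uint8'),cv2.MORPH_OPEN,np.ones((9,9))),amin=3000); print('dark',B)
plan([.494,-.142,.12],-2.6)
E
```

```text
dial [(494.9, -140.4, 49.5, 44.9, 45.0)]
white floor [(560.5, 0.2, 439.5, 279.0, -90.0)]
handle [(622.5, 63.2, 93.7, 29.1, 8.8)]
dark [(555.7, -93.4, 225.0, 198.0, -2.7), (564.6, 106.3, 224.6, 198.1, -2.6)]
plan [0.494, -0.142, 0.12] -2.6 [-0.1494  0.3544  0.4493] [0.0005 0.001  0.002 ] rows 4.0 1.0
```

Emit:
carry_out(
  rows="-0.147 0.349 0.42 0 0 0; -0.147 0.349 0.42 0 0 0; -0.147 0.349 0.42 0 0 0; -0.147 0.349 0.42 0 0 0.003; -0.147 0.349 0.42 0 0 0.003; -0.147 0.349 0.55 0 0 0.003; -0.147 0.349 0.608 0 0 0.003; -0.147 0.349 0.608 0 0 0.003",
  fingers=78,
)

```text
t: 3.2
eef_pos: [0.4951, -0.1378, 0.0566]
tool_rot: [-0.0, 1.0, -0.023, -0.001]
ft_force: [0.0, -0.8, 0.4]
gripper_width: 0.0783
finger_force: 0.0
```

Emit:
carry_out(
  rows="0 0 0 0 0 0; 0 0 0 0 0 0; 0 0 0 0 0 0; 0 0 0 0 0 0; 0 0 0 0 0 0",
  fingers=50,
  squeeze=12,
)

```text
t: 3.82
eef_pos: [0.4961, -0.1378, 0.0573]
tool_rot: [0.0, 1.0, -0.022, 0.0]
ft_force: [-0.6, 0.1, -1.0]
gripper_width: 0.0501
finger_force: 0.0
```

```bash
python3 - <<'E'
from h import *
f=np.load('/tmp/top.npy',allow_pickle=True).item()
c=np.array([at(f,u,v,.0035)[:2] for u,v in((113,192),(160,192),(158,280),(110,280))]);print('mat',c.round(3).tolist(),c.mean(0))
s=ctrl.sense();print(s['t'],s['eef_pos'],s['gripper_width'],s['finger_force'])
plan([.5,.35,.2],-2.6)
E
```

```text
mat [[0.617, 0.409], [0.618, 0.288], [0.389, 0.281], [0.389, 0.401]] [0.50316868 0.34459322]
3.825 [ 0.49607555 -0.1378238   0.05728758] 0.05010713630723654 0.0
plan [0.5, 0.35, 0.2] -2.6 [-0.0448 -1.2188 -0.3569] [ 0.     -0.0001  0.0003] rows 9.0 1.0
```

```bash
python3 - <<'E'
from h import *
f=grab('wrist','w2'); f=grab('side')
cv2.imwrite('pics/s2.png',cv2.resize(f['pixels'][190:330,220:370,::-1],None,fx=4,fy=4,interpolation=cv2.INTER_CUBIC))
E
```

```text
(no output)
```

View pics/w2.png

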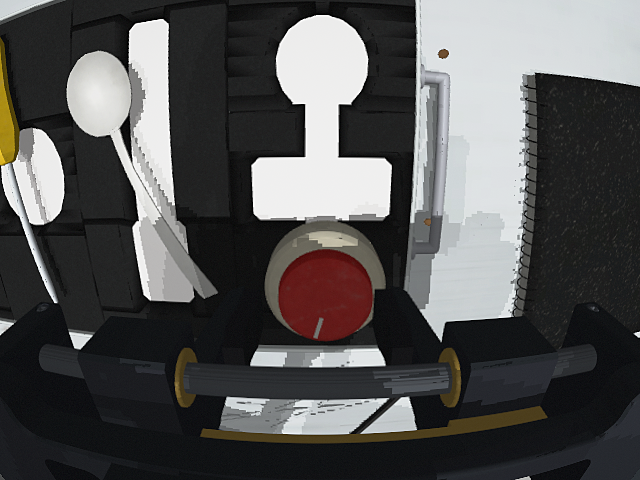

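```bash
python3 - <<'E'
from h import *
f=np.load('/tmp/wrist.npy',allow_pickle=True).item()
for z in (.05,.062):
    h=hsv(rect(f,z)); print(z,'dial',blobs(((h[...,0]<10)|(h[...,0]>170))&(h[...,1]>140)))
s=ctrl.sense(); m=yaw(s); p=s['eef_pos']
for d in ([0,.025,.019],[0,-.025,.019],[.009,.025,.019],[.009,-.025,.019],[0,0,.019],[.009,.025,0]): print(d,np.round(pix(f,p+m@d,True)))
for z in (.049,.062): print(z,np.round(pix(f,[.495,-.14,z],True)))
E
```

```text
0.05 dial [(489.0, -142.0, 53.0, 48.0, 0.0)]
0.062 dial [(495.2, -142.2, 49.5, 44.5, 0.0)]
[0, 0.025, 0.019] [363. 276.]
[0, -0.025, 0.019] [270. 276.]
[0.009, 0.025, 0.019] [364. 261.]
[0.009, -0.025, 0.019] [269. 261.]
[0, 0, 0.019] [316. 276.]
[0.009, 0.025, 0] [368. 276.]
0.049 [321. 287.]
0.062 [321. 299.]
```

View pics/s2.png

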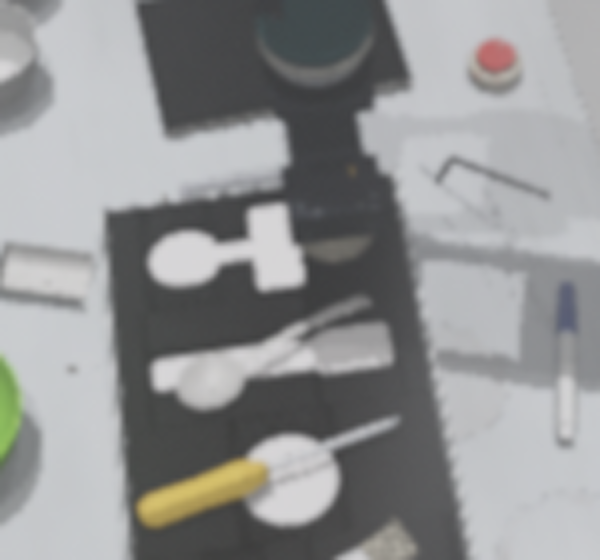

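```bash
python3 - <<'E'
from h import *
print(ctrl.tips_ahead, [a for a in dir(ctrl) if a[0]!='_'], ctrl.sense()['gripper_width'])
E
```

```text
0.019 ['PlanningError', 'grab_frame', 'hand_in', 'sense', 'tips_ahead'] 0.05004375344624081
```

Emit:
carry_out(
  rows="0 0.005 0 0 0 0; 0 0.005 0 0 0 0; 0 0.005 0 0 0 0; 0 0.005 0.02 0 0 0; 0 0.005 0.02 0 0 0; 0 0.005 0.02 0 0 0",
  fingers=78,
)

```text
t: 4.68
eef_pos: [0.4957, -0.1397, 0.0488]
tool_rot: [-0.0, 1.0, -0.022, -0.0]
ft_force: [0.3, -0.2, 0.3]
gripper_width: 0.078
finger_force: 0.0
```

Emit:
carry_out(
  rows="0 0 0 0 0 0; 0 0 0 0 0 0; 0 0 0 0 0 0; 0 0 0 0 0 0; 0 0 0 0 0 0",
  fingers=44,
  squeeze=12,
)

```text
t: 5.3
eef_pos: [0.496, -0.1399, 0.0492]
tool_rot: [0.0, 1.0, -0.022, 0.0]
ft_force: [0.7, 0.0, 0.3]
gripper_width: 0.0435
finger_force: 0.0
```

```bash
python3 - <<'E'
from h import *
f=grab('wrist','w3')
s=ctrl.sense(); m=yaw(s); p=s['eef_pos'];w=s['gripper_width']/2;print(s['eef_pos'],s['joints'],np.round(f['extrinsics'],4).tolist())
for d in ([0,w,.019],[0,-w,.019],[.009,w,.019],[.009,w,0]): print(d,np.round(pix(f,p+m@d,True)))
E
```

```text
[ 0.49595181 -0.13983792  0.04912915] [-3.23163427e-01  1.42617713e-01  2.10111493e+00 -3.43218248e-06
  8.97800136e-01  1.29250003e+00] [[-0.0439, 0.9485, 0.3136, 0.5782], [-0.999, -0.0418, -0.0132, -0.1439], [0.0006, -0.3139, 0.9495, 0.2111], [0.0, 0.0, 0.0, 1.0]]
[0, 0.022043621288753076, 0.019] [357. 276.]
[0, -0.022043621288753076, 0.019] [275. 276.]
[0.009, 0.022043621288753076, 0.019] [358. 261.]
[0.009, 0.022043621288753076, 0] [362. 275.]
```

View pics/w3.png

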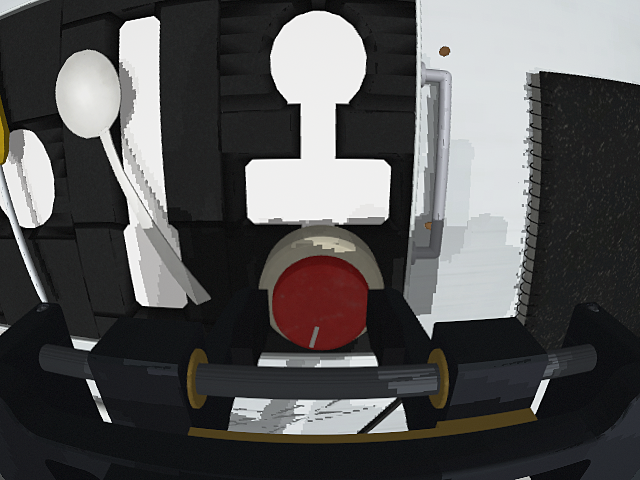

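```bash
python3 - <<'E'
from h import *
f=np.load('/tmp/wrist.npy',allow_pickle=True).item()
for u,v in((268,290),(370,290)):
    o,d=ray(f,u,v,True)
    for X in(.487,.496,.505): t=(X-o[0])/d[0]; print(u,v,np.round(o+t*d,4))
im=f['pixels'][:,:,::-1]
cv2.imwrite('pics/c3.png',cv2.resize(im[210:370,210:430],None,fx=3.6,fy=3.6,interpolation=cv2.INTER_CUBIC))
h=hsv(np.ascontiguousarray(im)); m=(((h[...,0]<10)|(h[...,0]>170))&(h[...,1]>140)).astype('uint8'); m[:,480:]=0
ys,xs=np.where(m); print('dial px',xs.min(),xs.max(),ys.min(),ys.max())
for z in (.03,.04,.05,.062):
  a=at(f,xs.min(),300,z,True);b=at(f,xs.max(),300,z,True);c=at(f,(xs.min()+xs.max())/2,ys.min(),z,True);d=at(f,(xs.min()+xs.max())/2,ys.max(),z,True)
  print(z,1000*(a-b)[1],1000*(c-d)[0],(c+d)[:2]/2)
E
```

```text
268 290 [ 0.487  -0.1125  0.0266]
268 290 [ 0.496  -0.1156  0.0448]
268 290 [ 0.505  -0.1187  0.063 ]
370 290 [ 0.487  -0.1686  0.0316]
370 290 [ 0.496  -0.1661  0.0493]
370 290 [ 0.505  -0.1637  0.067 ]
dial px 39 411 10 363
0.03 246.23554688392005 198.21887308177466 [ 0.53730683 -0.09101469]
0.04 232.63842268193272 187.27322908122977 [ 0.53956466 -0.09393693]
0.05 219.04129847994543 176.32758508068497 [ 0.5418225  -0.09685917]
0.062 202.72474943756066 163.19281228003118 [ 0.5445319  -0.10036586]
```

View pics/c3.png

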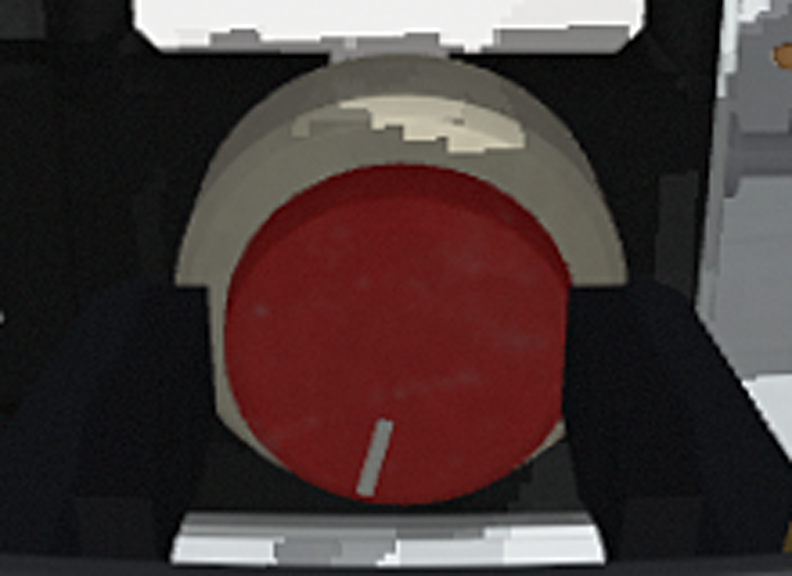

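Emit:
carry_out(
  rows="0 0.004 0 0 0 0; 0 0.004 0 0 0 0; 0 0.004 0 0 0 0; 0 0.004 0.03 0 0 0; 0 0.004 0.0625 0 0 0; 0 0.004 0.0625 0 0 0; 0 0.004 0.0625 0 0 0",
  fingers=78,
)

```text
t: 6.22
eef_pos: [0.4956, -0.1413, 0.0237]
tool_rot: [-0.0, 1.0, -0.022, -0.0]
ft_force: [0.1, 0.5, -0.1]
gripper_width: 0.0777
finger_force: 0.0
```

Emit:
carry_out(
  rows="0 0 0 0 0 0; 0 0 0 0 0 0; 0 0 0 0 0 0; 0 0 0 0 0 0; 0 0 0 0 0 0",
  fingers=44,
  squeeze=8,
)

```text
t: 6.85
eef_pos: [0.4963, -0.1416, 0.0245]
tool_rot: [0.0, 1.0, -0.022, 0.0]
ft_force: [-0.9, -0.1, 2.3]
gripper_width: 0.0628
finger_force: 8.0
```

Emit:
carry_out(
  rows="0 0 -0.1 0 0 0; 0 0 -0.25 0 0 0; 0 -0.1 -0.25 0 0 0; -0.02 -0.65 -0.25 0 0 0; -0.02 -0.65 -0.25 0 0 0; -0.02 -0.65 -0.25 0 0 0; -0.02 -0.65 -0.25 0 0 0; -0.02 -0.65 -0.25 0 0 0",
  squeeze=12,
)

```text
t: 7.85
eef_pos: [0.4989, 0.1206, 0.1237]
tool_rot: [0.0, 1.0, -0.02, -0.0]
ft_force: [-0.4, -0.1, -1.4]
gripper_width: 0.0628
finger_force: 12.0
```

Emit:
carry_out(
  rows="-0.018 -0.566 0 0 0 0; -0.018 -0.566 0 0 0 0; -0.018 -0.566 0 0 0 0; -0.018 -0.566 0 0 0 0; -0.018 -0.566 0.1 0 0 0; -0.018 -0.566 0.2 0 0 0; -0.018 -0.566 0.27 0 0 0; -0.018 -0.566 0.27 0 0 0",
)

```text
t: 8.85
eef_pos: [0.5003, 0.3421, 0.0128]
tool_rot: [0.002, 1.0, -0.023, -0.003]
ft_force: [0.1, -0.4, -1.6]
gripper_width: 0.0625
finger_force: 12.0
```

```bash
python3 - <<'E'
from h import *
s=ctrl.sense();print(s['t'],s['eef_pos'],s['ft_force'],s['gripper_width']);grab('side')
f=np.load('/tmp/side.npy',allow_pickle=True).item(); print(pix(f,[.503,.345,.03]),pix(f,[.503,.345,.1]))
E
```

```text
8.85 [0.50031266 0.34209911 0.01280213] [ 0.10232053 -0.43986308 -1.62099768] 0.06249051069680302
(np.float64(334.4040611960934), np.float64(404.97388235119786)) (np.float64(334.8972176760253), np.float64(396.1069690950636))
```

Emit:
carry_out(
  rows="0 0 0.01 0 0 0; 0 0 0.017 0 0 0; 0 0 0.019 0 0 0; 0 0 0.019 0 0 0",
)

```text
t: 9.4
eef_pos: [0.5027, 0.3453, 0.0089]
tool_rot: [-0.0, 1.0, -0.022, 0.0]
ft_force: [-0.3, 0.8, -0.8]
gripper_width: 0.0624
finger_force: 12.0
```

Emit:
carry_out(
  rows="0 0 0 0 0 0; 0 0 0 0 0 0; 0 0 0 0 0 0; 0 0 -0.1 0 0 0; 0 0 -0.25 0 0 0; 0 0 -0.4 0 0 0; 0 0 -0.55 0 0 0; 0 0 -0.55 0 0 0",
  fingers=80,
)

```text
t: 10.4
eef_pos: [0.5061, 0.3474, 0.2362]
tool_rot: [-0.004, 1.0, -0.022, 0.006]
ft_force: [0.2, -0.5, -0.6]
gripper_width: 0.0799
finger_force: 0.0
```

```bash
python3 - <<'E'
from h import *
s=ctrl.sense();print(s['t'],s['eef_pos'])
plan([.56,-.09,.25],-2.6)
f=grab('wrist'); h=hsv(rect(f,.0415,.65,.35,.45,.25)); print('dial',blobs(((h[...,0]<10)|(h[...,0]>170))&(h[...,1]>140),.65,.45))
E
```

```text
10.4 [0.50607263 0.3473846  0.23622888]
plan [0.56, -0.09, 0.25] -2.6 [ 0.1842  1.086  -0.0406] [-0.0048 -0.0069  0.0003] rows 8.0 1.0
dial [(500.2, 344.8, 46.5, 44.5, 0.0)]
```

Emit:
carry_out(
  rows="0.1 0.6 -0.02 0 0 0; 0.1 0.6 -0.02 0 0 0; 0.1 0.6 -0.02 0 0 0; 0.1 0.6 -0.02 0 0 0",
)

```text
t: 10.95
eef_pos: [0.5302, 0.1014, 0.2339]
tool_rot: [0.0, 1.0, -0.022, -0.002]
ft_force: [1.6, 0.5, 0.5]
gripper_width: 0.0802
finger_force: 0.0
```

Emit:
carry_out(
  rows="0.08 0.48 0 0 0 0; 0.08 0.48 0 0 0 0; 0.08 0.48 0 0 0 0; 0.08 0.48 0 0 0 0; 0.08 0.48 0 0 0 0; 0.08 0.48 0 0 0 0",
)

```text
t: 11.7
eef_pos: [0.5545, -0.0881, 0.2355]
tool_rot: [-0.0, 1.0, -0.022, -0.001]
ft_force: [0.3, -0.0, -0.1]
gripper_width: 0.0797
finger_force: 0.0
```

```bash
python3 - <<'E'
from h import *
s=ctrl.sense();print(s['t'],s['eef_pos'],yaw(s)[:,0].round(3))
f=grab('wrist')
cv2.imwrite('pics/r4.png',rect(f,.024,.69,.43,.02,-.21,3)[:600+180:1][:600] if 0 else rect(f,.024,.69,.43,.06,-.21,2.25))
h=hsv(rect(f,.014)); B=blobs((h[...,1]<40)&(h[...,2]>150)); print('white floor',B)
E
```

```text
11.7 [ 0.55446322 -0.08808366  0.2354822 ] [ 0.999 -0.043 -0.002]
white floor [(428.8, -124.5, 128.0, 15.5, -90.0), (430.8, -13.5, 71.0, 19.5, -90.0), (510.3, 159.4, 80.2, 37.2, 17.3), (537.7, 44.5, 119.1, 68.9, 26.7), (553.6, -145.5, 163.4, 70.8, 10.5), (558.0, -27.5, 177.0, 64.4, -0.2), (619.6, 145.3, 101.7, 58.1, 25.1), (560.5, 0.2, 439.5, 279.0, -90.0)]
```

View pics/r4.png

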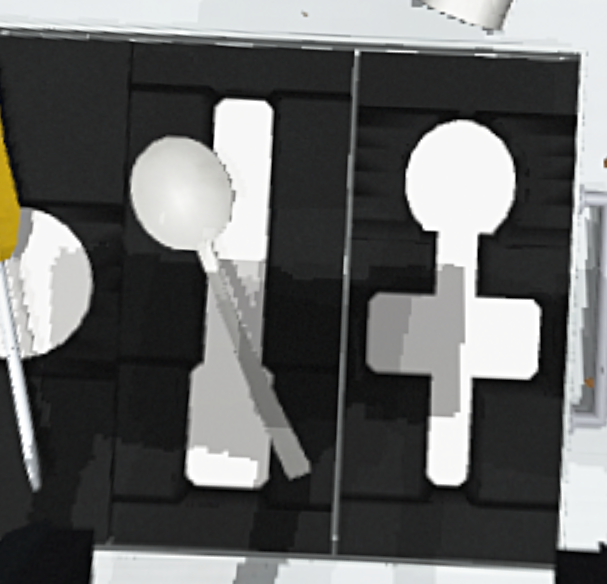

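Emit:
carry_out(
  rows="-0.04 -0.099 0.1 0 0 -0.276; -0.04 -0.099 0.2 0 0 -0.276; -0.04 -0.099 0.32 0 0 -0.276; -0.04 -0.099 0.42 0 0 -0.276; -0.04 -0.099 0.464 0 0 -0.276; -0.04 -0.099 0.464 0 0 -0.276",
  fingers=32,
)

```text
t: 12.5
eef_pos: [0.54, -0.0484, 0.0501]
tool_rot: [-0.0, 0.981, 0.194, -0.001]
ft_force: [0.3, -1.3, 0.8]
gripper_width: 0.0317
finger_force: 0.0
```

```bash
python3 - <<'E'
from h import *
s=ctrl.sense();print(s['t'],s['eef_pos'],s['gripper_width'])
f=grab('wrist','w5')
plan([.540,-.048,.012],22.4)
E
```

```text
12.5 [ 0.53998022 -0.04840186  0.05005592] 0.03174501051196498
plan [0.54, -0.048, 0.012] 22.4 [-0.0023 -0.0031  0.0987] [ 0.0001 -0.0002 -0.0009] rows 1.0 1.0
```

View pics/w5.png

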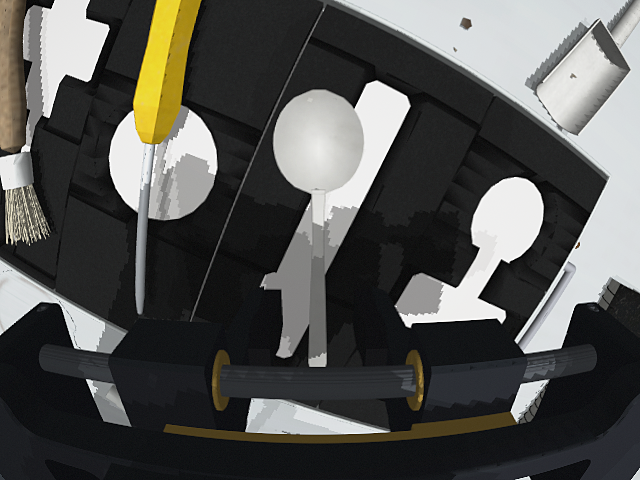

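Emit:
carry_out(
  rows="0 0 0.04 0 0 0; 0 0 0.07 0 0 0; 0 0 0.085 0 0 0; 0 0 0.095 0 0 0; 0 0 0.095 0 0 0",
)

```text
t: 13.18
eef_pos: [0.5407, -0.0494, 0.0126]
tool_rot: [-0.0, 0.981, 0.193, -0.0]
ft_force: [0.2, -1.5, 0.0]
gripper_width: 0.0321
finger_force: 0.0
```

Emit:
carry_out(
  rows="0 0 0 0 0 0; 0 0 0 0 0 0; 0 0 0 0 0 0; 0 0 0 0 0 0; 0 0 0 0 0 0",
  fingers=2,
  squeeze=10,
)

```text
t: 13.8
eef_pos: [0.5411, -0.0494, 0.0131]
tool_rot: [0.0, 0.981, 0.193, 0.0]
ft_force: [0.1, -0.3, 0.9]
gripper_width: 0.0083
finger_force: 10.0
```

Emit:
carry_out(
  rows="0 0 -0.1 0 0 0; 0 0 -0.2 0 0 0; -0.094 0.213 -0.2 0 0 0.277; -0.094 0.213 -0.2 0 0 0.277; -0.094 0.213 -0.2 0 0 0.277; -0.094 0.213 -0.2 0 0 0.277; -0.094 0.213 -0.2 0 0 0.277; -0.094 0.213 -0.2 0 0 0.277",
)

```text
t: 14.8
eef_pos: [0.5383, -0.142, 0.0928]
tool_rot: [-0.0, 1.0, -0.023, -0.0]
ft_force: [0.2, -1.0, -0.0]
gripper_width: 0.0087
finger_force: 10.0
```

```bash
python3 - <<'E'
from h import *
s=ctrl.sense();print(s['t'],s['eef_pos'],s['gripper_width'],s['ft_force'])
f=grab('wrist','w6')
plan([.5387,-.1426,.012],-2.6)
E
```

```text
14.8 [ 0.53825487 -0.14196555  0.0927999 ] 0.008650874105586837 [ 0.24220794 -1.01746763 -0.03837136]
plan [0.5387, -0.1426, 0.012] -2.6 [0.0011 0.0015 0.202 ] [-0.0001  0.0001  0.    ] rows 2.0 1.0
```

View pics/w6.png

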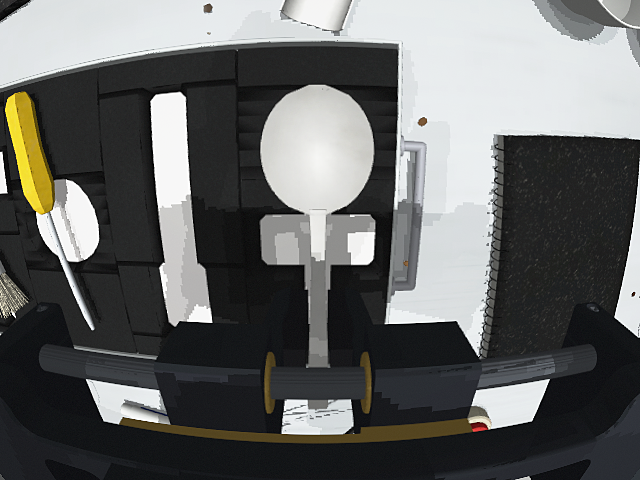

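```bash
python3 - <<'E'
from h import *
f=np.load('/tmp/wrist.npy',allow_pickle=True).item()
for z in(.106,.115):
  print(z,[at(f,u,v,z,True).round(4)[:2].tolist() for u,v in((317,84),(260,150),(374,150))])
z=.014; print([at(f,u,v,z,True).round(4)[:2].tolist() for u,v in((261,240),(376,240),(318,214),(318,265))])
E
```

```text
0.106 [[0.634, -0.1466], [0.6088, -0.1226], [0.6068, -0.1683]]
0.115 [[0.6332, -0.1466], [0.6095, -0.124], [0.6076, -0.1669]]
[[0.54, -0.1037], [0.5365, -0.183], [0.5567, -0.1438], [0.5197, -0.1422]]
```

Emit:
carry_out(
  rows="0.001 0.002 0.1 0 0 0; 0.001 0.002 0.17 0 0 0; 0.001 0.002 0.2 0 0 0; 0.001 0.002 0.212 0 0 0; 0.001 0.002 0.22 0 0 0; 0.001 0.002 0.2245 0 0 0; 0.001 0.002 0.2245 0 0 0",
)

```text
t: 15.72
eef_pos: [0.5392, -0.1435, 0.0037]
tool_rot: [0.0, 1.0, -0.023, 0.001]
ft_force: [-0.4, 0.0, -0.8]
gripper_width: 0.0084
finger_force: 10.0
```

Emit:
carry_out(
  rows="0 0 0 0 0 0; 0 0 0 0 0 0; 0 0 -0.05 0 0 0; 0 0 -0.18 0 0 0; 0 0 -0.3 0 0 0; 0 0 -0.43 0 0 0; 0 0 -0.57 0 0 0",
  fingers=26,
)

```text
t: 16.6
eef_pos: [0.5382, -0.1431, 0.2326]
tool_rot: [-0.0, 1.0, -0.023, -0.0]
ft_force: [0.8, -0.7, -0.4]
gripper_width: 0.026
finger_force: 0.0
```

Emit:
carry_out(
  rows="0.025 -0.61 0 0 0 0; 0.025 -0.61 0 0 0 0; 0.025 -0.61 0 0 0 0; 0.025 -0.61 0 0 0 0; 0.025 -0.61 0 0 0 0",
  fingers=60,
)

```text
t: 17.23
eef_pos: [0.5598, 0.1036, 0.2312]
tool_rot: [-0.0, 1.0, -0.021, 0.0]
ft_force: [-0.6, -0.3, -0.2]
gripper_width: 0.06
finger_force: 0.0
```

```bash
python3 - <<'E'
from h import *
s=ctrl.sense();print(s['t'],s['eef_pos'])
f=grab('wrist')
a=rect(f,.040,.70,.42,.24,-.2); h=hsv(a); m=(abs(h[...,0]-12)<6)&(h[...,1]>60)&(h[...,1]<190)&(h[...,2]>50); print('brush',blobs(m,.70,.24))
a=rect(f,.024,.70,.42,.22,-.2,1.8); b=rect(f,.040,.62,.44,.22,.10,3)
cv2.imwrite('pics/r7.png',a)
a=rect(f,.020,.70,.42,.0,-.2,2); h=hsv(a);  print('white',blobs((h[...,1]<45)&(h[...,2]>120),.70,.0))
E
```

```text
17.225 [0.55984571 0.10362254 0.23116995]
brush [(595.8, 170.5, 112.2, 21.1, 23.2)]
white [(518.8, -106.0, 195.5, 187.0, 0.0), (554.6, -140.6, 164.1, 77.6, -2.2), (559.2, -42.0, 174.5, 37.6, -2.7), (683.5, -99.8, 199.5, 33.0, -90.0)]
```

View pics/r7.png

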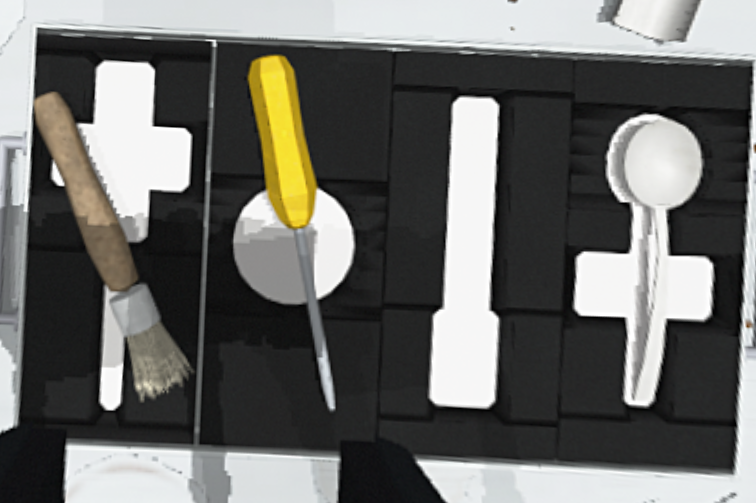

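Emit:
carry_out(
  rows="0.035 -0.148 0.1 0 0 -0.28; 0.035 -0.148 0.22 0 0 -0.28; 0.035 -0.148 0.33 0 0 -0.28; 0.035 -0.148 0.428 0 0 -0.28; 0.035 -0.148 0.428 0 0 -0.28; 0.035 -0.148 0.49 0 0 -0.28; 0.035 -0.148 0.5255 0 0 -0.28; 0.035 -0.148 0.5255 0 0 -0.28",
  fingers=48,
)

```text
t: 18.27
eef_pos: [0.5766, 0.1578, 0.0211]
tool_rot: [0.0, 0.981, 0.195, -0.0]
ft_force: [0.6, 0.2, -0.0]
gripper_width: 0.048
finger_force: 0.0
```

Emit:
carry_out(
  rows="0 0 0 0 0 0; 0 0 0 0 0 0; 0 0 0 0 0 0; 0 0 0 0 0 0; 0 0 0 0 0 0",
  fingers=10,
  squeeze=12,
)

```text
t: 18.9
eef_pos: [0.5773, 0.1587, 0.0217]
tool_rot: [-0.0, 0.981, 0.195, 0.001]
ft_force: [0.1, 0.0, 5.8]
gripper_width: 0.0201
finger_force: 12.0
```

Emit:
carry_out(
  rows="0 0 -0.1 0 0 0; 0 0 -0.2 0 0 0; -0.222 0.458 -0.2 0 0 0.279; -0.222 0.458 -0.2 0 0 0.279; -0.222 0.458 -0.2 0 0 0.279; -0.222 0.458 -0.2 0 0 0.279; -0.222 0.458 -0.2 0 0 0.279; -0.222 0.458 -0.2 0 0 0.279",
)

```text
t: 19.9
eef_pos: [0.5649, -0.0435, 0.1006]
tool_rot: [-0.0, 1.0, -0.022, -0.0]
ft_force: [0.1, 0.5, -0.8]
gripper_width: 0.0199
finger_force: 12.0
```

```bash
python3 - <<'E'
from h import *
s=ctrl.sense();print(s['t'],s['eef_pos'],s['gripper_width'],yaw(s)[:,0].round(4))
f=grab('wrist')
for z in (.115,.12):
  h=hsv(rect(f,z,.70,.42,.1,-.2)); m=(abs(h[...,0]-12)<6)&(h[...,1]>60)&(h[...,1]<200)&(h[...,2]>40)
  print(z,'brush',blobs(m,.70,.1,amin=600))
  ys,xs=np.where(cv2.morphologyEx(m.astype('uint8'),cv2.MORPH_OPEN,np.ones((5,5))))
  k=(xs<400)
  for r in range(0,400,20):
    q=xs[(ys==r)]
    if len(q)>8: print(.7-r/2000,'mid',round(.1-(q.min()+q.max())/4000,4),len(q)/2)
  print('xmax',.7-ys.min()/2000)
plan([.5653,-.0444,.1017],-2.6)
E
```

```text
19.9 [ 0.5648918  -0.04353122  0.10064339] 0.019933617925975446 [ 9.99e-01 -4.38e-02 -5.00e-04]
0.115 brush [(586.1, -44.7, 111.5, 20.8, -1.8)]
0.6 mid -0.0497 9.0
0.59 mid -0.04 5.5
0.57 mid -0.095 6.0
xmax 0.637
0.12 brush [(588.2, -45.2, 107.9, 20.0, -2.9)]
0.6299999999999999 mid -0.0457 6.0
0.6 mid -0.0492 5.5
0.59 mid -0.0465 5.5
xmax 0.639
plan [0.5653, -0.0444, 0.1017] -2.6 [ 0.0009  0.0028 -0.0025] [-0.0003  0.0002  0.0014] rows 1.0 1.0
```

Emit:
carry_out(
  rows="0.001 0.002 0.1 0 0 0.001; 0.001 0.002 0.16 0 0 0.001; 0.001 0.002 0.19 0 0 0.001; 0.001 0.002 0.205 0 0 0.001; 0.001 0.002 0.215 0 0 0.001; 0.001 0.002 0.22 0 0 0.001; 0.001 0.002 0.22 0 0 0.001",
)

```text
t: 20.82
eef_pos: [0.5657, -0.0457, 0.0134]
tool_rot: [0.0, 1.0, -0.023, 0.0]
ft_force: [0.5, 0.5, -0.1]
gripper_width: 0.0198
finger_force: 12.0
```

Emit:
carry_out(
  rows="0 -0.003 0.003 0 0 0; 0 -0.003 0.005 0 0 0; 0 -0.003 0.006 0 0 0",
)

```text
t: 21.2
eef_pos: [0.5657, -0.0444, 0.0117]
tool_rot: [-0.0, 1.0, -0.023, 0.0]
ft_force: [-4.3, 0.2, 8.8]
gripper_width: 0.0201
finger_force: 12.0
```

Emit:
carry_out(
  rows="0 0 0 0 0 0; 0 0 0 0 0 0; 0 0 -0.05 0 0 0; 0 0 -0.18 0 0 0; 0 0 -0.3 0 0 0; 0.026 -0.264 -0.43 0 0 0; 0.026 -0.264 -0.55 0 0 0; 0.026 -0.264 -0.55 0 0 0",
  fingers=44,
)

```text
t: 22.2
eef_pos: [0.5824, 0.0626, 0.2342]
tool_rot: [-0.0, 1.0, -0.022, 0.003]
ft_force: [-0.4, 0.2, 0.1]
gripper_width: 0.044
finger_force: 0.0
```

```bash
cat > m.py <<'E'
from h import *
s=ctrl.sense();print(s['t'],s['eef_pos'],yaw(s)[:,0].round(4))
f=grab('wrist')
h=hsv(rect(f,.036,.70,.42,.24,-.2)); print('screwdriver handle',blobs((abs(h[...,0]-26)<7)&(h[...,1]>150),.70,.24))
for z in(.028,.035): h=hsv(rect(f,z,.70,.42,.24,-.2)); m=(abs(h[...,0]-12)<6)&(h[...,1]>60)&(h[...,1]<200)&(h[...,2]>40); print('brush',z,blobs(m,.70,.24))
h=hsv(rect(f,.014,.70,.42,.24,-.2)); print('white',blobs((h[...,1]<45)&(h[...,2]>110),.70,.24))
E
python3 m.py
```

```text
22.2 [0.58242009 0.06257567 0.2342019 ] [ 0.999  -0.0448  0.0053]
screwdriver handle [(621.8, 65.4, 94.6, 28.2, 11.5)]
brush 0.028 [(586.0, -46.3, 112.2, 21.5, -1.5)]
brush 0.035 [(587.5, -44.3, 110.2, 21.1, -1.8)]
white [(433.0, 69.8, 119.5, 24.0, -90.0), (485.0, -124.2, 150.5, 128.0, -90.0), (532.6, 61.3, 126.6, 68.4, -8.1), (553.0, -144.0, 167.6, 79.6, -3.2), (554.1, -41.1, 184.9, 39.6, -0.6), (569.0, 156.6, 195.7, 80.2, -1.8), (560.5, 20.2, 439.5, 279.0, -90.0)]
```

Emit:
carry_out(
  rows="0.0875 -0.0075 0.12 0 0 -0.143; 0.0875 -0.0075 0.25 0 0 -0.143; 0.0875 -0.0075 0.38 0 0 -0.143; 0.0875 -0.0075 0.44 0 0 -0.143; 0.0875 -0.0075 0.46 0 0 -0.143; 0.0875 -0.0075 0.52 0 0 -0.143; 0.0875 -0.0075 0.55 0 0 -0.143; 0.0875 -0.0075 0.55 0 0 -0.143",
  fingers=50,
)

```text
t: 23.25
eef_pos: [0.6162, 0.0618, 0.0108]
tool_rot: [0.0, 0.996, 0.089, 0.0]
ft_force: [-0.2, 0.2, -0.1]
gripper_width: 0.0497
finger_force: 0.0
```

Emit:
carry_out(
  rows="0 0 0 0 0 0; 0 0 0 0 0 0; 0 0 0 0 0 0; 0 0 0 0 0 0; 0 0 0 0 0 0",
  fingers=15,
  squeeze=18,
)

```text
t: 23.88
eef_pos: [0.6161, 0.0622, 0.0111]
tool_rot: [-0.0, 0.996, 0.089, 0.0]
ft_force: [-2.1, 0.4, 4.7]
gripper_width: 0.0248
finger_force: 18.0
```

Emit:
carry_out(
  rows="0 0 -0.1 0 0 0; 0 0 -0.2 0 0 0; 0.0265 -0.228 -0.2 0 0 0.142; 0.0265 -0.228 -0.2 0 0 0.142; 0.0265 -0.228 -0.2 0 0 0.142; 0.0265 -0.228 -0.2 0 0 0.142; 0.0265 -0.228 -0.2 0 0 0.142",
)

```text
t: 24.75
eef_pos: [0.6099, 0.1525, 0.09]
tool_rot: [0.0, 1.0, -0.023, -0.0]
ft_force: [-0.2, 0.4, -0.7]
gripper_width: 0.0247
finger_force: 18.0
```

```bash
python3 - <<'E'
from h import *
s=ctrl.sense();print(s['t'],s['eef_pos'],s['gripper_width'],s['ft_force'],s['wrist_torque'])
f=grab('wrist','w8')
for z in(.11,.118):
  h=hsv(rect(f,z,.72,.42,.24,-.1)); m=(abs(h[...,0]-26)<7)&(h[...,1]>150); print('handle',z,blobs(m,.72,.24))
h=hsv(rect(f,.014,.72,.42,.24,.1)); w=(h[...,1]<45)&(h[...,2]>110); print('white',blobs(w,.72,.24))
# shapes of white in tile frame: top end of handle cut and well sides
c=np.array([.5668,.1558]); u=np.array([.999,-.045]); v=np.array([-.045,-.999])
def lit(tx,ty):
    p=c+ty*u+tx*v; r=int((.72-p[0])*2000); q=int((.24-p[1])*2000); return w[r,q]
for ty in (.03,.045,.06,.075,.09): 
    L=[t for t in np.arange(-46,46,.5) if lit(t/1000,ty)]; print('ty',ty,L[:1],L[-1:])
for tx in (-.015,0,.015):
    L=[t for t in np.arange(-110,110,.5) if lit(tx,t/1000)]; print('tx',tx,L[:1],L[-1:])
h8=hsv(rect(f,.014,.70,.42,.1,0)); print('timer cut',blobs((h8[...,1]<45)&(h8[...,2]>110),.70,.1))
plan([.6104,.1538,.091],-2.6)
E
```

```text
24.75 [0.60985206 0.15245629 0.08999292] 0.02469310717600506 [-0.20844361  0.43250511 -0.6536711 ] [0.0440827  0.02612579 0.03895718]
handle 0.11 [(528.2, 141.1, 198.0, 12.9, 87.4), (565.7, 112.2, 41.8, 7.4, 4.8), (569.7, 195.3, 41.4, 7.3, -9.7), (621.2, 152.5, 83.5, 28.0, 0.0)]
handle 0.118 [(537.7, 144.1, 192.0, 12.2, 87.4), (572.8, 114.3, 38.9, 7.1, 5.1), (576.5, 192.6, 39.0, 6.9, -9.7), (625.3, 152.2, 78.5, 26.0, -0.5)]
white [(443.2, 160.2, 114.5, 45.5, -90.0), (610.8, 123.6, 36.6, 17.2, -0.8), (613.7, 183.5, 36.5, 20.1, -3.2), (651.5, 152.5, 33.6, 30.3, 88.0), (632.2, 170.5, 175.5, 139.0, 0.0)]
ty 0.03 [np.float64(-38.5)] [np.float64(37.5)]
ty 0.045 [np.float64(-39.5)] [np.float64(38.5)]
ty 0.06 [np.float64(-38.0)] [np.float64(37.5)]
ty 0.075 [np.float64(-17.0)] [np.float64(16.0)]
ty 0.09 [np.float64(-17.0)] [np.float64(16.0)]
tx -0.015 [np.float64(72.5)] [np.float64(97.5)]
tx 0 [np.float64(-110.0)] [np.float64(99.5)]
tx 0.015 [np.float64(74.0)] [np.float64(96.5)]
timer cut [(568.2, 55.8, 69.0, 58.1, 87.7), (686.5, 50.2, 99.5, 27.0, -90.0)]
plan [0.6104, 0.1538, 0.091] -2.6 [ 0.0009 -0.0035 -0.0022] [ 0.0003  0.0004 -0.0004] rows 1.0 1.0
```

View pics/w8.png

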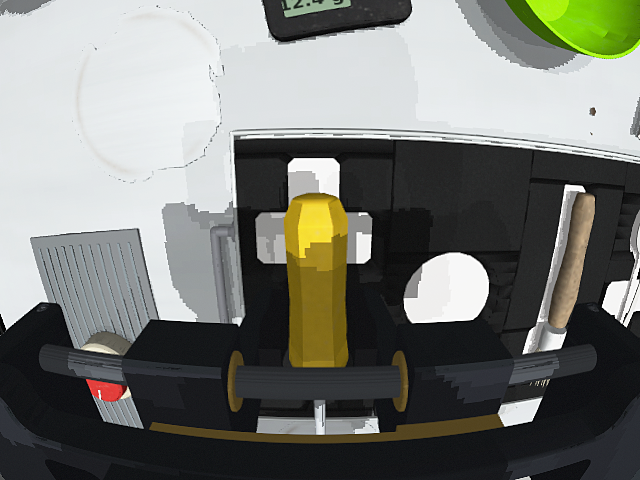

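Emit:
carry_out(
  rows="-0.001 -0.005 0.08 0 0 0; -0.001 -0.005 0.14 0 0 0; -0.001 -0.005 0.18 0 0 0; -0.001 -0.005 0.2 0 0 0; -0.001 -0.005 0.21 0 0 0; -0.001 -0.005 0.217 0 0 0; -0.001 -0.005 0.217 0 0 0; -0.001 -0.005 0.217 0 0 0",
)

```text
t: 25.8
eef_pos: [0.6102, 0.1558, 0.0043]
tool_rot: [-0.0, 1.0, -0.022, 0.0]
ft_force: [-0.7, -0.2, -0.7]
gripper_width: 0.0248
finger_force: 18.0
```

Emit:
carry_out(
  rows="-0.001 0.003 0.003 0 0 0; -0.001 0.003 0.006 0 0 0; -0.001 0.003 0.006 0 0 0",
)

```text
t: 26.18
eef_pos: [0.6092, 0.1544, 0.0012]
tool_rot: [0.0, 1.0, -0.022, -0.0]
ft_force: [0.4, -0.8, -1.4]
gripper_width: 0.0248
finger_force: 18.0
```

Emit:
carry_out(
  rows="0 0 0 0 0 0; 0 0 0 0 0 0; 0 0 -0.04 0 0 0; 0 0 -0.15 0 0 0; 0 0 -0.28 0 0 0; 0 0 -0.42 0 0 0; 0 0 -0.57 0 0 0; 0 0 -0.57 0 0 0",
  fingers=37,
)

```text
t: 27.18
eef_pos: [0.6136, 0.1554, 0.2386]
tool_rot: [-0.002, 1.0, -0.022, 0.007]
ft_force: [0.4, -0.1, -0.2]
gripper_width: 0.0372
finger_force: 0.0
```

```bash
sed -i 's/rect(f,.036/rect(f,.028/' m.py; python3 m.py; python3 - <<'E'
from h import *
f=np.load('/tmp/wrist.npy',allow_pickle=True).item()
h=hsv(rect(f,.0415,.65,.35,.45,.25)); print('dial',blobs(((h[...,0]<10)|(h[...,0]>170))&(h[...,1]>140),.65,.45))
plan([.5003,.345,.10],-2.6)
E
```

```text
27.175 [0.61355586 0.15540432 0.23862547] [ 0.9989 -0.0449  0.0143]
screwdriver handle [(615.5, 153.8, 93.0, 25.1, -0.5)]
brush 0.028 [(586.3, -46.6, 112.8, 23.6, -1.6)]
brush 0.035 [(588.3, -42.8, 110.8, 23.3, -1.6)]
white [(438.0, 165.0, 116.0, 34.0, -90.0), (460.5, -149.2, 100.5, 79.0, -90.0), (562.5, 56.0, 69.3, 69.3, 45.0), (553.2, -144.8, 167.0, 77.7, -2.5), (553.5, -41.7, 186.1, 42.9, 0.6), (564.2, 156.6, 205.2, 78.3, -2.5), (604.8, 20.2, 439.5, 190.5, -90.0)]
dial [(504.8, 341.0, 48.8, 43.6, 87.1)]
plan [0.5003, 0.345, 0.1] -2.6 [-0.3019 -0.4614  0.335 ] [-0.0014 -0.0053  0.0004] rows 5.0 1.0
```

Emit:
carry_out(
  rows="-0.302 -0.46 0.1 0 0 0; -0.302 -0.46 0.1 0 0 0; -0.302 -0.46 0.2 0 0 0; -0.302 -0.46 0.3 0 0 0; -0.302 -0.46 0.37 0 0 0; -0.302 -0.46 0.37 0 0 0; -0.302 -0.46 0.37 0 0 0",
  fingers=82,
)

```text
t: 28.1
eef_pos: [0.4973, 0.3434, 0.0819]
tool_rot: [0.0, 1.0, -0.023, 0.0]
ft_force: [0.4, 0.1, 1.5]
gripper_width: 0.082
finger_force: 0.0
```

```bash
python3 - <<'E'
from h import *
s=ctrl.sense();print(s['t'],s['eef_pos'],yaw(s)[:,0])
f=grab('wrist'); h=hsv(rect(f,.0415,.65,.35,.45,.25)); print('dial',blobs(((h[...,0]<10)|(h[...,0]>170))&(h[...,1]>140),.65,.45))
plan([.501,.3445,.002],-2.6)
E
```

```text
28.1 [0.49730998 0.34341054 0.08186183] [ 9.98979315e-01 -4.51697243e-02  1.55971802e-04]
dial [(501.5, 344.7, 48.0, 44.5, 0.0)]
plan [0.501, 0.3445, 0.002] -2.6 [ 0.0061 -0.0017  0.2027] [-0.0008 -0.0014 -0.0001] rows 2.0 1.0
```

Emit:
carry_out(
  rows="0.01 -0.0035 0.08 0 0 0; 0.01 -0.0035 0.15 0 0 0; 0.01 -0.0035 0.185 0 0 0; 0.01 -0.0035 0.197 0 0 0; 0.01 -0.0035 0.197 0 0 0",
)

```text
t: 28.78
eef_pos: [0.5018, 0.3452, 0.0035]
tool_rot: [-0.0, 1.0, -0.023, 0.001]
ft_force: [-0.1, 0.1, -0.7]
gripper_width: 0.0821
finger_force: 0.0
```

Emit:
carry_out(
  rows="0 0 0 0 0 0; 0 0 0 0 0 0; 0 0 0 0 0 0; 0 0 0 0 0 0; 0 0 0 0 0 0",
  fingers=44,
  squeeze=12,
)

```text
t: 29.4
eef_pos: [0.5015, 0.3453, 0.0034]
tool_rot: [-0.0, 1.0, -0.022, 0.001]
ft_force: [0.2, -0.7, 6.0]
gripper_width: 0.0619
finger_force: 12.0
```

Emit:
carry_out(
  rows="0 0 -0.1 0 0 0; 0 0 -0.24 0 0 0; 0.185 0.715 -0.24 0 0 0; 0.185 0.715 -0.24 0 0 0; 0.185 0.715 -0.24 0 0 0; 0.185 0.715 -0.24 0 0 0; 0.185 0.715 -0.24 0 0 0; 0.185 0.715 -0.24 0 0 0",
)

```text
t: 30.4
eef_pos: [0.5619, 0.0528, 0.0978]
tool_rot: [0.0, 1.0, -0.025, -0.0]
ft_force: [0.3, 0.8, -1.0]
gripper_width: 0.0623
finger_force: 12.0
```

```bash
python3 - <<'E'
from h import *
s=ctrl.sense();print(s['t'],s['eef_pos'],s['gripper_width'])
f=grab('wrist'); z=.0415+s['eef_pos'][2]-.0034
h=hsv(rect(f,z,.65,.42,.15,-.05)); print('dial',blobs(((h[...,0]<10)|(h[...,0]>170))&(h[...,1]>140),.65,.15))
E
```

```text
30.4 [0.56191903 0.05284084 0.09783866] 0.06232671393873861
dial [(567.1, 52.0, 44.7, 42.0, 87.1)]
```

Emit:
carry_out(
  rows="-0.002 -0.008 0.08 0 0 0; -0.002 -0.008 0.15 0 0 0; -0.002 -0.008 0.185 0 0 0; -0.002 -0.008 0.198 0 0 0; -0.002 -0.008 0.205 0 0 0; -0.002 -0.008 0.205 0 0 0; -0.002 -0.008 0.205 0 0 0",
)

```text
t: 31.32
eef_pos: [0.5618, 0.0592, 0.0172]
tool_rot: [-0.0, 1.0, -0.023, 0.0]
ft_force: [-0.5, 0.3, -1.6]
gripper_width: 0.0622
finger_force: 12.0
```

Emit:
carry_out(
  rows="0 0.0075 0 0 0 0; 0 0.0075 0.003 0 0 0; 0 0.0075 0.006 0 0 0; 0 0.0075 0.006 0 0 0",
)

```text
t: 31.82
eef_pos: [0.5622, 0.0562, 0.0146]
tool_rot: [-0.0, 1.0, -0.023, 0.001]
ft_force: [1.3, -0.0, 1.4]
gripper_width: 0.0628
finger_force: 12.0
```

Emit:
carry_out(
  rows="0 0 0 0 0 0; 0 0 0 0 0 0; 0 0 0 0 0 0; 0 0 -0.05 0 0 0; 0 0 -0.2 0 0 0; 0 0.1 -0.4 0 0 0; 0 0.14 -0.6 0 0 0; 0 0.14 -0.7 0 0 0",
  fingers=78,
)

```text
t: 32.83
eef_pos: [0.5581, 0.0025, 0.2738]
tool_rot: [0.0, 1.0, -0.023, -0.0]
ft_force: [0.4, 0.8, -0.0]
gripper_width: 0.0782
finger_force: 0.0
```

Emit:
carry_out(
  rows="0 0 0 0 0 0; 0 0 0 0 0 0; 0 0 0 0 0 0",
)

```text
t: 33.2
eef_pos: [0.5573, 0.0035, 0.2695]
tool_rot: [-0.0, 1.0, -0.022, -0.002]
ft_force: [0.0, -0.3, 0.5]
gripper_width: 0.078
finger_force: 0.0
```

```bash
python3 m.py; python3 - <<'E'
from h import *
f=np.load('/tmp/wrist.npy',allow_pickle=True).item()
h=hsv(rect(f,.052)); print('dial',blobs(((h[...,0]<10)|(h[...,0]>170))&(h[...,1]>140)))
h=hsv(rect(f,.014)); k=(h[...,2]<70)
T={'driver':(.567,.1562),'timer':(.5625,.0562),'brush':(.5578,-.0442),'spoon':(.5532,-.1435)}
u=np.array([.999,-.045]); v=np.array([-.045,-.999])
a=rect(f,.024); out=[]
for n,c in T.items():  # tile-frame crops, 1.4 px/mm
    M=np.zeros((320,140,2),'f4')
    for i in range(320):
        for j in range(140):
            p=np.array(c)+(160-i)/1400*u+(j-70)/1400*v; M[i,j]=((.22-p[1])*2000,(.70-p[0])*2000)
    out.append(cv2.remap(a,M[...,0],M[...,1],cv2.INTER_LINEAR))
cv2.imwrite('pics/final.png',np.hstack(out))
def prof(i,cond,rows):
    h=hsv(out[i]); 
    for ty in rows:
        r=int(160-ty*1.4); q=np.where(cond(h[r]))[0]; print(i,'ty',ty,[(round((x-70)/1.4,1)) for x in (q.min(),q.max())] if len(q) else None)
w=lambda h:(h[:,1]<60)&(h[:,2]>90)
prof(2,w,(80,40,0,-40,-60,-80)); prof(3,w,(75,55,35,-50,-70)); prof(0,w,(-20,-50,-80,75,85))
E
```

```text
33.2 [0.55733896 0.00351116 0.26949951] [ 0.999  -0.0446 -0.0047]
screwdriver handle [(615.5, 153.5, 93.1, 26.5, -0.5)]
brush 0.028 [(586.3, -46.2, 111.8, 21.7, -1.9)]
brush 0.035 [(587.3, -45.5, 109.7, 21.2, -1.9)]
white [(561.1, 58.8, 74.6, 68.1, -36.2), (613.7, 182.2, 37.7, 24.1, -3.3), (553.2, -143.6, 166.9, 79.2, -2.1), (556.0, -43.4, 181.5, 37.8, -2.5), (565.0, 145.4, 203.4, 56.7, -2.5), (639.2, 14.7, 153.0, 85.3, 34.2), (560.5, 20.2, 439.5, 279.0, -90.0)]
dial [(561.3, 54.8, 46.7, 45.2, -33.7)]
2 ty 80 [np.float64(-50.0), np.float64(11.4)]
2 ty 40 [np.float64(-50.0), np.float64(11.4)]
2 ty 0 [np.float64(-50.0), np.float64(-10.0)]
2 ty -40 [np.float64(-50.0), np.float64(16.4)]
2 ty -60 [np.float64(-50.0), np.float64(16.4)]
2 ty -80 [np.float64(-50.0), np.float64(16.4)]
3 ty 75 [np.float64(-21.4), np.float64(49.3)]
3 ty 55 [np.float64(-27.9), np.float64(49.3)]
3 ty 35 [np.float64(-19.3), np.float64(49.3)]
3 ty -50 [np.float64(-12.1), np.float64(49.3)]
3 ty -70 [np.float64(-12.9), np.float64(49.3)]
0 ty -20 [np.float64(-50.0), np.float64(9.3)]
0 ty -50 [np.float64(-50.0), np.float64(9.3)]
0 ty -80 [np.float64(-50.0), np.float64(8.6)]
0 ty 75 [np.float64(-50.0), np.float64(20.0)]
0 ty 85 [np.float64(-50.0), np.float64(20.0)]
```

Emit:
carry_out(
  rows="0.017 0.371 0.174 0 0 0; 0.017 0.371 0.174 0 0 0; 0.017 0.371 0.174 0 0 0; 0.017 0.371 0.174 0 0 0; 0.017 0.371 0.174 0 0 0",
)

```text
t: 33.88
eef_pos: [0.5586, -0.1446, 0.2017]
tool_rot: [-0.001, 1.0, -0.023, -0.001]
ft_force: [-1.4, 0.2, 0.7]
gripper_width: 0.0779
finger_force: 0.0
```

```bash
cp /tmp/wrist.npy /tmp/wA.npy; python3 - <<'E'
from h import *
s=ctrl.sense();print(s['t'],s['eef_pos'])
f=grab('wrist','w9'); A=np.load('/tmp/wA.npy',allow_pickle=True).item()
h=hsv(rect(f,.052)); print('dial',blobs(((h[...,0]<10)|(h[...,0]>170))&(h[...,1]>140)))
c=np.array((.5532,-.1435)); u=np.array([.999,-.045]); v=np.array([-.045,-.999])
for n,g in(('A',A),('now',f)):
  for z in(.014,.025):
    a=cv2.cvtColor(rect(g,z),cv2.COLOR_BGR2GRAY)
    for ty in(55,-15,-60):
        w=34 if ty==55 else 20
        P=[c+ty/1000*u+t/1000*v for t in np.arange(-w,w+1,2)]
        print(n,z,ty,-w,[int(a[int(round((.7-p[0])*2000)),int(round((.22-p[1])*2000))]) for p in P])
  P=[c+t/1000*u for t in range(20,96,2)]; print(n,'long',20,[int(a[int(round((.7-p[0])*2000)),int(round((.22-p[1])*2000))]) for p in P])
E
```

```text
33.875 [ 0.55855629 -0.14460471  0.20170764]
dial [(561.3, 52.2, 51.7, 45.0, -66.8)]
A 0.014 55 -34 [41, 41, 41, 40, 16, 241, 233, 197, 153, 217, 226, 229, 232, 235, 237, 240, 235, 243, 246, 247, 248, 245, 242, 235, 229, 225, 222, 215, 213, 213, 203, 14, 37, 39, 39]
A 0.014 -15 -20 [248, 248, 248, 248, 248, 247, 248, 249, 231, 157, 138, 167, 231, 225, 225, 243, 249, 248, 248, 248, 248]
A 0.014 -60 -20 [36, 36, 37, 38, 29, 90, 250, 253, 182, 132, 213, 221, 220, 224, 238, 37, 17, 25, 32, 36, 36]
A 0.025 55 -34 [42, 44, 33, 188, 247, 201, 151, 201, 227, 228, 232, 235, 238, 239, 234, 243, 246, 247, 247, 246, 242, 236, 230, 224, 222, 214, 212, 215, 163, 24, 40, 38, 41, 40, 38]
A 0.025 -15 -20 [248, 248, 247, 248, 248, 252, 176, 139, 141, 160, 235, 226, 224, 237, 249, 248, 247, 248, 248, 248, 248]
A 0.025 -60 -20 [37, 37, 33, 56, 249, 255, 167, 115, 223, 220, 221, 224, 209, 1, 19, 26, 33, 36, 37, 37, 38]
A long 20 [251, 251, 250, 250, 248, 246, 243, 223, 234, 235, 237, 238, 241, 243, 245, 247, 247, 247, 247, 246, 242, 239, 236, 234, 232, 230, 229, 226, 221, 216, 221, 243, 31, 26, 41, 40, 4
[... 339 characters left out ...]
, 24, 20, 14, 69, 191, 183, 150, 143, 144, 143, 140, 200, 224, 3, 31, 41, 40, 42, 41]
now 0.025 55 -34 [38, 40, 39, 37, 30, 178, 252, 212, 215, 217, 219, 223, 225, 228, 232, 237, 241, 243, 242, 238, 234, 227, 224, 218, 213, 206, 200, 196, 223, 116, 34, 37, 38, 37, 37]
now 0.025 -15 -20 [144, 143, 144, 143, 144, 143, 143, 144, 145, 118, 119, 119, 119, 142, 144, 144, 141, 230, 210, 140, 170]
now 0.025 -60 -20 [23, 26, 22, 24, 17, 47, 193, 182, 150, 144, 143, 241, 233, 232, 210, 7, 33, 42, 43, 43, 42]
now long 20 [232, 227, 223, 245, 241, 240, 234, 233, 233, 237, 238, 241, 235, 238, 241, 244, 245, 244, 242, 239, 233, 230, 228, 226, 221, 220, 218, 213, 207, 199, 200, 254, 85, 25, 38, 36, 38, 37]
```

```bash
python3 - <<'E'
from h import *
for n in('/tmp/wA.npy','/tmp/wrist.npy'):
  f=np.load(n,allow_pickle=True).item()
  for z in (.052,.062):
    h=hsv(rect(f,z,.65,.45,.14,-.04)); m=((h[...,0]<10)|(h[...,0]>170))&(h[...,1]>140); m=cv2.morphologyEx(m.astype('uint8'),cv2.MORPH_OPEN,np.ones((5,5)))
    ys,xs=np.where(m); print(n,z,'y',.14-xs.min()/2000,.14-xs.max()/2000,'x',.65-ys.min()/2000,.65-ys.max()/2000)
E
```

```text
/tmp/wA.npy 0.052 y 0.07800000000000001 0.032000000000000015 x 0.5840000000000001 0.538
/tmp/wA.npy 0.062 y 0.07550000000000001 0.031000000000000014 x 0.5855 0.541
/tmp/wrist.npy 0.052 y 0.07750000000000001 0.02700000000000001 x 0.5845 0.5385
/tmp/wrist.npy 0.062 y 0.07050000000000001 0.02100000000000002 x 0.5865 0.5415
```

```bash
python3 -c "
from cell import ctrl
print(ctrl.hand_in())"
```

```text
the job is handed in; nothing more can be done
None
```

The screwdriver, timer, spoon and brush each lie in their own cutouts, let go and at rest, and I handed the job in at about 34 s; my last wrist-camera measurements put each within about 2 mm of its place, though the spoon's depth is the least certain.

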